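# Lock a board in the routing jig with its two cam clamps

### The arm

A 6-joint arm with a two-finger parallel gripper is mounted at the origin on the work surface. World frame = base frame: x ahead of the robot, y to its left, z up, the work surface at z = 0. Lengths are in m, angles in rad, forces in N, time in s.
With the tool pointing down it reaches from about 0.25 to 0.775 m from the base axis. Payload 4 kg.
Tool frame: the origin (TCP) lies at the very end of the fingers, on their centre line; the grasp point (between the pads) lies 19 mm behind it; z points along the fingers, y is the direction in which the jaws open and shut (so a half turn about z gives the same grasp; the last joint's range is limited). The gripper opens to 94 mm and grips with 3 to 60 N. Pads are 16 mm wide; open, the fingers measure 119 mm over their backs; the gripper's body (75 mm by 177 mm) begins 78 mm behind the grasp point.
Start: joints at [-1.394, 0.087, 1.371, -0, 1.684, -0.103], TCP at [0.152, -0.529, 0.206] pointing down, gripper open.
Joint ranges: [-3.1, 3.1], [-0.76, 2.03], [0.27, 2.55], [-1.08, 4.22], [0.17, 2.65], [-2.57, 2.57]. Speed limits (rad/s): [2.79, 2.79, 3.14, 3.14, 3.14, 3.14].

### API

Orientations are given as [roll, pitch, yaw] about the fixed x, y, z axes, in that order (R = Rz(yaw) Ry(pitch) Rx(roll)).
In Python, from bench import robot, snapshot, calibration gives the robot as it stands. The module is installed in compiled form; this text tells all that it offers.
- The arm moves only by the tool servo_tool, never from a script. Its argument "series" is text: rows parted by semicolons, each of 5 numbers parted by spaces: the closure, from -1 (fully open) to 1 (shut), then the shift along the tool's x, y, z in cm, then the turn about the tool's z in rad. A call has 1 to 20 rows; each row is the pose to reach, as a shift and turn from the pose commanded when the call began, along the tool's axes at that moment; what a row does not reach only later rows make up. A row lasts 1/12 s, in which the tool goes at most 41.7 mm and 7.16 degrees, less where a joint would pass 70% of its speed; a pose out of reach is approached as far as the arm can. A call with a gripper value outside its range is refused whole. The fingers move at their own pace and stop on an object; the grip force is fixed at half the most. Time passes only in rows, so rows that repeat a pose let the fingers close. It gives the time, the measured TCP pose, the force and the opening at its end, in the units of the state.
- robot.get_obs(): the state, without advancing time (a new reading comes with each control period).
- snapshot(name): name is "scene" or "top"; returns (picture, depth): 480x640x3 uint8, red, green, blue; 480x640 float32, m along the optical axis (not along the pixel's ray), 0 where there is no reading.
- calibration(name): a dict with "fx", "fy", "cx", "cy" (pixels), "rvec" (rotation vector, rad) and "tvec" (3), from world to camera coordinates, as OpenCV has them. Camera axes: x right, y down, z forward; pixel columns grow to the right and rows downward; lengths in m; the calibration is good to about 2 mm. A picture is of the moment at which its call begins. calibration takes no time and is no camera call.
- robot.close_job(): hands the job in, once; it reports no verdict.
The state is a dict: "time": time; "joint_positions": joint angles; "qvel": joint speeds; "joint_torque": joint torques, N m; "tool_pos": TCP position; "ee_rot": TCP orientation; "wrist_force": force on the tool from outside, world axes, zero at the start; "wrist_torque": the same for the moment, N m; "width": finger opening in m.
Only numpy, scipy, OpenCV 4.12 (cv2) and the standard library are available. Lean on these libraries where they do the work, as an engineer would, in place of code of your own. Each camera call takes 0.05 s, during which the arm holds its last target. There are 200 camera calls.

### The job

Get the white board ready for routing: slide it along the jig until its end is up against the end stop, then push the red levers of both cam clamps round until each cam grips the board firmly and holds it tight against the fence. Everything is done by pushing: never lift or tip the board, and leave the tools, the glue bottle and the ear defenders where they are. Finish clear of everything with both clamps still tight.

Things in the scene. Friction and masses are not known exactly. Their poses are not given: they have to be found in the camera images.
- jig: Routing jig screwed to the bench, never moves: plywood base 250 (x) x 470 (y) x 18 mm thick. Origin: centre of the base's underside, on the bench, z up. In its frame the fence is on the -x side (near the robot), the end stop at the -y end, the two cam clamps on the +x side; the +y end is open. With the board seated, the board's origin is at x = -45, y = 0 mm in this frame.
- fence (a point): Middle of the inner face (facing jig +x) of the dark wooden fence, a strip along the whole length of the jig, 22 mm wide, top 34 mm above the bench; at jig x = -95, y = 0 mm. The board's long side must bear on it.
- end_stop (a point): Point on the inner face (facing jig +y) of the dark wooden end stop, 85 mm long along x and 22 mm thick, top 34 mm above the bench; at jig x = -45, y = -150 mm. The board's end must be up against it.
- board: Loose white-faced wooden board 100 (x) x 300 (y) x 18 mm, about 0.4 kg, flat on the jig base between fence and cams (top 36 mm above the bench), 2 to 4 mm off the fence and 25 to 60 mm short of the end stop, its axes nearly along the jig's. Origin: centre of its underside. A push of about 2 N on its free +y end, toward jig -y, slides it.
- lever_a: Cam clamp a, nearer the end stop: black disc 56 mm across, 19 to 39 mm above the bench, with a red-ended lever. Origin: on its fixed upright pivot, at jig x = 37, y = -80 mm; own x runs along the lever, so its yaw less the jig's is the lever angle. 0: lever points straight away from the board (jig +x); +1.57 (anticlockwise from above): parallel to the board, pointing to jig +y.
- lever_b: The same for cam clamp b, nearer the open end: pivot at jig x = 37, y = 80 mm. Both levers: range -0.4 to 1.8 rad, start -0.3 to 0.3 with the cam free. The cam meets the seated board at about 1.13, firm at 1.2 to 1.5. The pivot is stiff (0.2 N m): a lever stays where left. 10 to 15 N square to it, 85 mm out, locks it. The turning cam drags the board toward the end stop.
- grip_a (a point): Middle of the red part of lever a, 85 mm from its pivot, 48.5 mm above the bench; moves with the lever. The lever is a bar 18 mm wide and 18 mm tall, from 39.5 to 57.5 mm above the bench, ending 108 mm from the pivot; under its red part are 21 mm of free space over the jig base.
- grip_b (a point): The same point on lever b, 85 mm from its pivot.
- screwdriver: Loose screwdriver with an orange handle, lying on the bench beyond the jig. Bystander.
- spanner: Loose steel spanner lying on the bench beyond the jig. Bystander.
- glue: Loose white glue bottle with a green cap, 56 mm across, 150 mm tall, standing beyond the stop end of the jig. Origin: centre of its underside. Bystander.
- earmuffs: Loose black ear defenders, about 150 x 180 x 90 mm, lying beyond the open end of the jig. Bystander.

How it is judged:
On the way, in this order (a step that is already met when the one before it is completed fails the run):
1. the board's end is against the end stop (y of board in the frame of jig below 0.003 m), for 0.2 s.
2. both cams grip the board (contact force between each of lever_a, lever_b and board above 6 N), for 0.2 s.
At the end, for the whole second after the job is handed in: The board lies flat on the jig with its end at the end stop (within 3 mm) and its side against the fence (within 2.5 mm, square within 0.012 rad), at rest, and each of the two cams presses on the board with more than 6 N (all of step 2 and x of board in the frame of jig between -0.0475 and -0.0425 m and y of board in the frame of jig between -0.003 and 0.003 m and angle between the y axis of board and the y axis of jig, either way round below 0.012 rad and height (world z) of board below 0.021 m and angle between board's own z axis and vertical below 0.03 rad and linear speed of board below 0.01 m/s); the robot touches nothing.
It fails at once if the board is lifted or tipped (height (world z) of board above 0.028 m or angle between board's own z axis and vertical above 0.12 rad).
It fails at once if the screwdriver is moved more than 15 mm (distance of screwdriver from where it was at the start of the episode above 0.015 m).
It fails at once if the spanner is moved more than 15 mm (distance of spanner from where it was at the start of the episode above 0.015 m).
It fails at once if the glue bottle is moved more than 15 mm (distance of glue from where it was at the start of the episode above 0.015 m).
It fails at once if the pair of ear defenders is moved more than 15 mm (distance of earmuffs from where it was at the start of the episode above 0.015 m).
It also fails if it takes over 61 s, if anything falls off the work surface, if the arm or the gripper's body presses on something with over 40 N, if the wrist force passes 120 N, or if a joint passes its speed limit or range.

## Working session

There is one attempt and no reset: what is moved stays moved. The work goes in short steps, Python scripts to look and compute and a tool call to move; the robot and the scene stay as the last step left them, time stands still between calls to the robot, and variables do not carry over. Pictures are saved under pics/ and viewed, about 8 in all and at most 12, crops included, and the job is handed in when it is done.

Besides the shell and the picture viewer there is one more tool, called by a JSON object that holds its "fn" and its "kwargs". servo_tool: Moves the arm, as the interface text tells. Its arguments: {"type":"object","properties":{"series":{"type":"string"}},"required":["series"]}

```bash
mkdir -p pics
cat > h.py <<'E'
import numpy as np, cv2
from bench import robot, snapshot, calibration
def cam(n):
    c=calibration(n);R=cv2.Rodrigues(np.array(c['rvec'],float))[0];return c,R,np.array(c['tvec'],float).ravel()
def pix2w(n,u,v,z):
    "pixel ray met with plane height z"
    c,R,t=cam(n);d=R.T@np.array([(u-c['cx'])/c['fx'],(v-c['cy'])/c['fy'],1]);o=-R.T@t
    return o+d*(z-o[2])/d[2]
def cloud(n,D):
    c,R,t=cam(n);v,u=np.mgrid[0:480,0:640]
    P=np.stack([(u-c['cx'])/c['fx']*D,(v-c['cy'])/c['fy']*D,D],-1)-t
    return P@R
def proj(n,P):
    c,R,t=cam(n);K=np.array([[c['fx'],0,c['cx']],[0,c['fy'],c['cy']],[0,0,1]])
    return cv2.projectPoints(np.array(P,float).reshape(-1,3),R,t,K,None)[0].reshape(-1,2) if False else cv2.projectPoints(np.array(P,float).reshape(-1,3),cv2.Rodrigues(R)[0],t,K,None)[0].reshape(-1,2)
E
python3 - <<'E'
from h import *
for n in('scene','top'):
    p,D=snapshot(n);cv2.imwrite(f'pics/{n}0.png',p[...,::-1]);np.savez(f'{n}0.npz',p=p,D=D)
    c,R,t=cam(n);print(n,-R.T@t,R[2])
o=robot.get_obs();print(o['time'],o['tool_pos'],o['ee_rot'],o['wrist_force'],o['width'])
E
```

```text
scene [ 1.23057555 -0.34366277  0.97200689] [-0.52103641  0.31086767 -0.79491028]
top [0.41640005 0.0195096  1.13779501] [ 0.18863984  0.00512225 -0.98203298]
0.1 [ 0.15182567 -0.52812615  0.20441907] [-3.13962503e+00 -2.02717372e-04  2.79878314e-01] [ 0.07650906 -0.00167256  0.49517757] 0.09402883163140403
```

View pics/scene0.png

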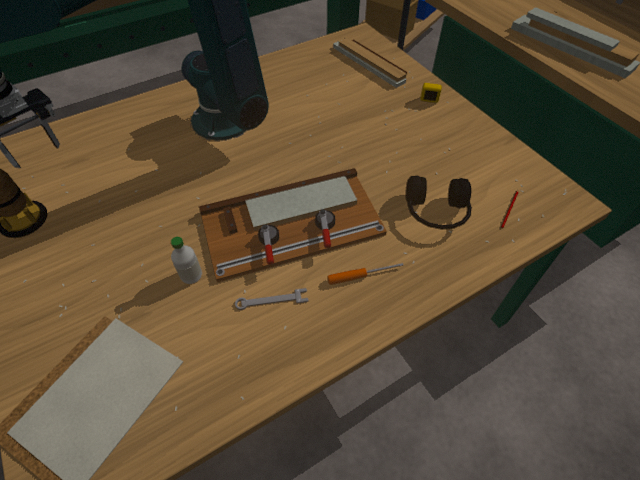

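View pics/top0.png

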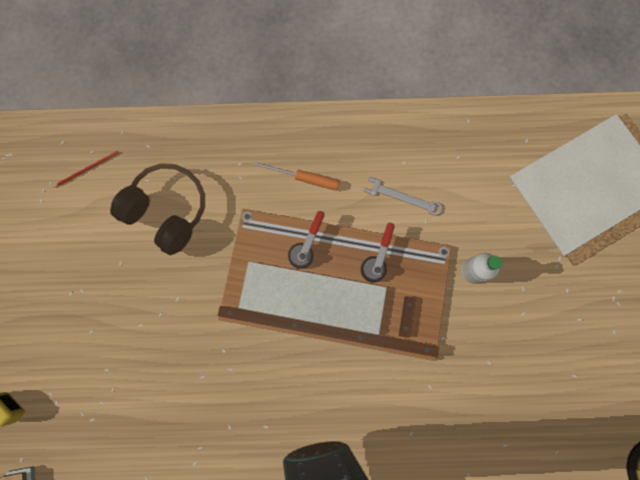

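The top view shows the jig with its corners near (245,210), (453,245), (437,356) and (219,313). The white board spans about (240–386, 263–333), the stop is at (408,316), the pivots at (301,256) and (374,268), and the red ends at (318,222) and (388,234). The earmuffs are left of the open end and the glue bottle is at the right. Next I'll measure these.

```bash
cat >> h.py <<'E'
def measure(n,p,D,verbose=1):
    P=cloud(n,D);hsv=cv2.cvtColor(p,cv2.COLOR_RGB2HSV);H,S,V=cv2.split(hsv)
    reg=(D>0)&(P[...,0]>.2)&(P[...,0]<.75)&(abs(P[...,1])<.4)
    out={}
    w=(reg&(S<50)&(V>90)&(abs(P[...,2]-.036)<.012)).astype(np.uint8)
    w=cv2.morphologyEx(w,cv2.MORPH_OPEN,np.ones((7,7)))
    k,l,st,_=cv2.connectedComponentsWithStats(w);i=1+np.argmax(st[1:,4]);m=l==i
    ctr=cv2.findContours(m.astype(np.uint8),0,1)[0][0].reshape(-1,2)
    pts=np.array([pix2w(n,u,v,.036)[:2] for u,v in ctr])
    out['board']=(cv2.minAreaRect((pts*1000).astype(np.float32)),np.median(P[m][:,2]))
    r=(reg&((H<8)|(H>172))&(S>170)&(V>80)&(P[...,2]>.02)).astype(np.uint8)
    k,l,st,_=cv2.connectedComponentsWithStats(r)
    out['red']=[]
    for i in range(1,k):
        if st[i,4]>40:
            ctr=cv2.findContours((l==i).astype(np.uint8),0,1)[0][0].reshape(-1,2)
            pts=np.array([pix2w(n,u,v,.0575)[:2] for u,v in ctr])
            out['red'].append((cv2.minAreaRect((pts*1000).astype(np.float32)),np.median(P[l==i][:,2]),st[i,4]))
    return out
E
python3 - <<'E'
from h import *
for n in('scene','top'):
    z=np.load(n+'0.npz');print(n,measure(n,z['p'],z['D']))
    if n=='top':
        for nm,u,v,h in[('base+x+y',245,210,.018),('base+x-y',453,245,.018),('fence out -y',437,357,.034),('fence out +y',219,317,.034),('pivb',301,256,.04),('piva',374,268,.04),('stop',408,316,.034),('glue',478,268,.1),('muff',175,235,.05)]: print(nm,pix2w(n,u,v,h).round(4),cloud(n,z['D'])[v,u].round(4))
    else:
        for nm,u,v,h in[('base+x+y',385,233,.018),('base+x-y',217,275,.018),('fence in -y',203,213,.034),('fence in +y',357,177,.034),('pivb',325,219,.04),('piva',268,235,.04)]: print(nm,pix2w(n,u,v,h).round(4),cloud(n,z['D'])[v,u].round(4))
p=np.load('top0.npz')['p'];cv2.imwrite('pics/topcrop.png',cv2.resize(p[195:370,205:465,::-1],None,fx=3,fy=3,interpolation=2))
E
```

```text
scene {'board': (((490.757080078125, 35.782012939453125), (298.91754150390625, 99.6458740234375), 77.77474212646484), np.float64(0.03538329813439878)), 'red': [(((651.5548706054688, 21.206377029418945), (14.887802124023438, 49.747520446777344), 65.3685531616211), np.float64(0.05578898756344278), np.int32(92)), (((621.6751708984375, -129.17965698242188), (15.846667289733887, 52.23442077636719), 71.69145965576172), np.float64(0.055270021974347425), np.int32(103))]}
base+x+y [0.6985 0.1795 0.018 ] [0.695  0.1829 0.0118]
base+x-y [ 0.5882 -0.2632  0.018 ] [ 0.5872 -0.2631  0.0166]
fence in -y [ 0.3924 -0.2189  0.034 ] [ 0.3832 -0.2176  0.0236]
fence in +y [0.4965 0.2225 0.034 ] [ 4.698e-01  2.431e-01 -1.000e-04]
pivb [0.5882 0.0562 0.04  ] [0.5993 0.0493 0.0561]
piva [ 0.5572 -0.1011  0.04  ] [ 0.5641 -0.1035  0.0495]
top {'board': (((488.51898193359375, 35.23341369628906), (300.09136962890625, 100.27435302734375), 77.80110931396484), np.float64(0.03724940022044249)), 'red': [(((646.3644409179688, 22.280298233032227), (14.086380004882812, 48.930938720703125), 65.6272964477539), np.float64(0.057959039385340826), np.int32(137)), (((615.1322631835938, -127.82794952392578), (14.016329765319824, 48.863494873046875), 69.06277465820312), np.float64(0.05763164122119324), np.int32(142))]}
base+x+y [0.6871 0.1808 0.018 ] [0.6872 0.1808 0.0177]
base+x-y [ 0.595  -0.2758  0.018 ] [ 0.5978 -0.2803  0.0008]
fence out -y [ 0.3581 -0.2203  0.034 ] [ 0.3565 -0.2271  0.0029]
fence out +y [0.4524 0.2337 0.034 ] [0.4529 0.2371 0.0163]
pivb [0.5768 0.0573 0.04  ] [0.5731 0.0564 0.0655]
piva [ 0.5466 -0.098   0.04  ] [ 0.544  -0.0957  0.062 ]
stop [ 0.4437 -0.1653  0.034 ] [ 0.4437 -0.1653  0.0339]
glue [ 0.5337 -0.3007  0.1   ] [ 0.5336 -0.3005  0.1008]
muff [0.6286 0.3269 0.05  ] [0.622  0.3174 0.0836]
```

View pics/topcrop.png

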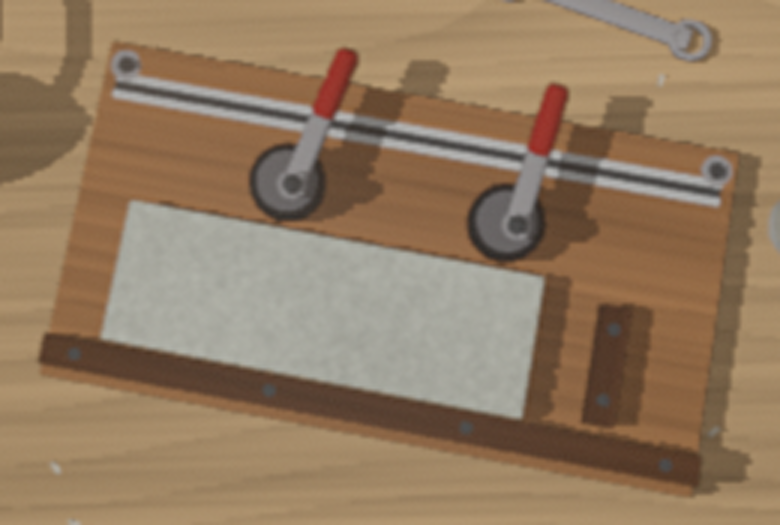

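Run:
```python
from h import *
def c(u,v,h): return pix2w('top',u/3+205-.33,v/3+195-.33,h)[:2]*1000
pts={'farL':c(115,42,.018),'farR':c(735,152,.018),'finL':c(45,333,.034),'finR':c(700,455,.034),'foutR':c(697,487,.034),'stopT':c(600,305,.034),'stopB':c(583,422,.034),'pb':c(293,183,.06),'pa':c(518,225,.06),'screw':0}
for a,b in(('farR','farL'),('finR','finL'),('stopB','stopT'),('pa','pb')):
    d=pts[b]-pts[a];print(a,b,pts[a].round(1),pts[b].round(1),np.hypot(*d).round(1),np.degrees(np.arctan2(-d[0],d[1])).round(2))
# fit of known jig points (x,y) -> world, rigid
J=dict(farL=(125,235),farR=(125,-235),finL=(-95,235),finR=(-95,-235),pb=(37,80),pa=(37,-80),stopT=(-45+42.5,-150),stopB=(-45-42.5,-150))
A=np.array([J[k] for k in J],float);B=np.array([pts[k] for k in J])
U,S,Vt=np.linalg.svd((A-A.mean(0)).T@(B-B.mean(0)));R=(U@Vt).T
t=B.mean(0)-R@A.mean(0);print('yaw',np.arctan2(R[1,0],R[0,0]),'org',t);print((B-(A@R.T+t)).round(1))
print('board in jig',R.T@([488.5,35.2]-t),'grips',R.T@([646.4,22.3]-t),R.T@([615.1,-127.8]-t))
```

```text
farR farL [ 594.5 -268.4] [690.3 185.2] 463.7 -11.93
finR finL [ 379.7 -224. ] [476.1 232.5] 466.5 -11.93
stopB stopT [ 404.3 -144.1] [ 485.1 -160.8] 82.5 -101.64
pa pb [ 540.5 -102.7] [574.5  53.8] 160.1 -12.27
yaw -0.20992432910648337 org [520.56337783 -15.73967718]
[[-1.5 -2.8]
 [ 0.6  3.2]
 [-0.5 -1.4]
 [ 1.   1.8]
 [ 1.1 -1. ]
 [ 0.4 -1. ]
 [-1.8  1.2]
 [ 0.6  0.1]]
board in jig [-41.97459044  43.13982692] grips [115.14715931  63.42715682] [115.81302024 -89.90012917]
```

{"fn": "servo_tool", "kwargs": {"series": "1 56.7 -61.3 0 0.49; 1 56.7 -61.3 0 0.49; 1 56.7 -61.3 0 0.49; 1 56.7 -61.3 0 0.49; 1 56.7 -61.3 0 0.49; 1 56.7 -61.3 0 0.49; 1 56.7 -61.3 0 0.49; 1 56.7 -61.3 0 0.49; 1 56.7 -61.3 0 0.49; 1 56.7 -61.3 0 0.49; 1 56.7 -61.3 0 0.49; 1 56.7 -61.3 0 0.49; 1 56.7 -61.3 0 0.49; 1 56.7 -61.3 0 0.49; 1 56.7 -61.3 0 0.49; 1 56.7 -61.3 0 0.49; 1 56.7 -61.3 0 0.49; 1 56.7 -61.3 0 0.49; 1 56.7 -61.3 0 0.49; 1 56.7 -61.3 0 0.49"}}

```text
time: 1.77
tool_pos: [0.5264, 0.2166, 0.2047]
ee_rot: [3.141, 0.001, -0.21]
wrist_force: [0.4, -0.6, 0.1]
width: 0.0005
```

{"fn": "servo_tool", "kwargs": {"series": "1 0 0 9 0; 1 0 0 15 0; 1 0 0 17.9 0; 1 0 0 17.9 0; 1 0 0 17.9 0; 1 0 0 17.9 0"}}

```text
time: 2.27
tool_pos: [0.523, 0.2135, 0.0224]
ee_rot: [3.137, 0.008, -0.21]
wrist_force: [-0.6, 0.0, 0.3]
width: 0.0005
```

Run:
```python
from h import *
p,D=snapshot('top');cv2.imwrite('pics/t1.png',cv2.resize(p[195:370,155:465,::-1],None,fx=2.5,fy=2.5))
o=robot.get_obs();print(o['tool_pos'],o['wrist_force'])
```

```text
[0.52538534 0.21415906 0.02545413] [ 0.02117878 -0.1992744   1.65453982]
```

View pics/t1.png

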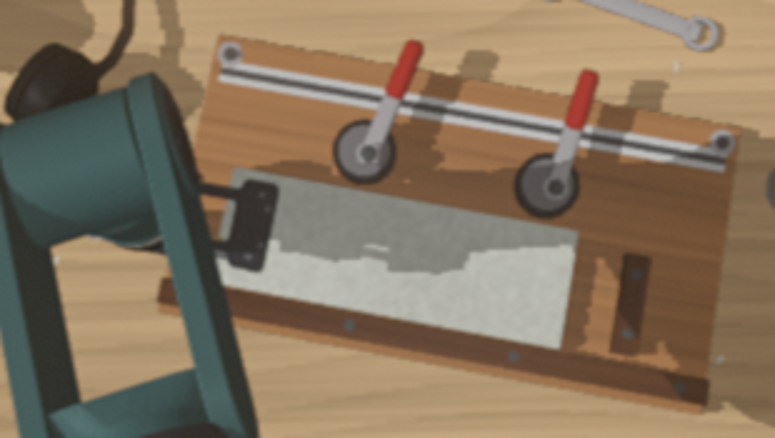

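The arm stands just beyond the board's open end, over the jig and clear of the earmuffs. Now the push along tool +y.

{"fn": "servo_tool", "kwargs": {"series": "1 0 1 0 0; 1 0 1.6 0 0; 1 0 2 0 0; 1 0 2.4 0 0; 1 0 2.7 0 0; 1 0 3 0 0; 1 0 3.3 0 0; 1 0 3.6 0 0; 1 0 3.9 0 0; 1 0 4.2 0 0; 1 0 4.4 0 0; 1 0 4.6 0 0; 1 0 4.8 0 0; 1 0 5 0 0; 1 0 5.2 0 0; 1 0 5.4 0 0; 1 0 5.5 0 0; 1 0 5.6 0 0; 1 0 5.6 0 0; 1 0 5.6 0 0"}}

```text
time: 3.98
tool_pos: [0.5162, 0.1609, 0.0285]
ee_rot: [-3.138, -0.004, -0.21]
wrist_force: [0.9, 4.5, 6.7]
width: 0.0006
```

{"fn": "servo_tool", "kwargs": {"series": "1 0 0.1 0 0; 1 0 0.2 0 0; 1 0 0.3 0 0; 1 0 0.4 0 0; 1 0 0.5 0 0; 1 0 0.5 0 0; 1 0 0.5 0 0"}}

```text
time: 4.57
tool_pos: [0.5152, 0.156, 0.0286]
ee_rot: [-3.138, -0.004, -0.21]
wrist_force: [1.0, 4.8, 6.4]
width: 0.0004
```

{"fn": "servo_tool", "kwargs": {"series": "1 0 0.1 0 0; 1 0 0.2 0 0; 1 0 0.3 0 0; 1 0 0.4 0 0; 1 0 0.5 0 0; 1 0 0.6 0 0; 1 0 0.6 0 0; 1 0 0.6 0 0"}}

```text
time: 5.23
tool_pos: [0.514, 0.1505, 0.0285]
ee_rot: [-3.137, -0.004, -0.21]
wrist_force: [0.6, 6.2, 6.9]
width: 0.0004
```

Run:
```python
from h import *
p,D=snapshot('top');cv2.imwrite('pics/t2.png',cv2.resize(p[195:370,205:465,::-1],None,fx=3,fy=3))
o=robot.get_obs();print(o['tool_pos'],o['wrist_force'])
```

```text
[0.51396433 0.15051074 0.02851986] [1.13549152 5.63915242 5.55184171]
```

View pics/t2.png

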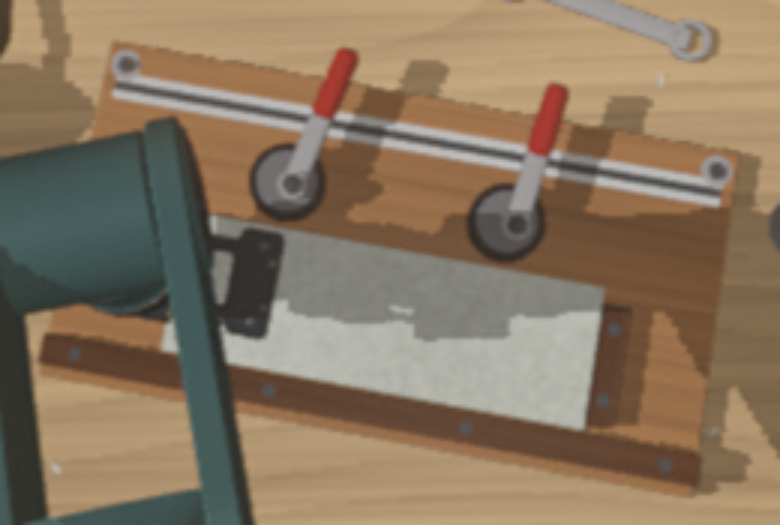

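The board's end, at about (597,360), now appears to meet the stop face. I'll push further until the force rises.

{"fn": "servo_tool", "kwargs": {"series": "1 0 0.1 0 0; 1 0 0.2 0 0; 1 0 0.3 0 0; 1 0 0.4 0 0; 1 0 0.4 0 0; 1 0 0.4 0 0"}}

```text
time: 5.78
tool_pos: [0.5139, 0.1502, 0.0287]
ee_rot: [-3.13, -0.005, -0.21]
wrist_force: [2.8, 13.8, 3.8]
width: 0.0004
```

{"fn": "servo_tool", "kwargs": {"series": "1 0 -0.5 0 0; 1 0 -2 0 0; 1 0 -2.5 0 0; 1 0 -2.5 -4 0; 1 0 -2.5 -8 0; 1 0 -2.5 -12 0; 1 0 -2.5 -16 0; 1 0 -2.5 -16 0; 1 0 -2.5 -16 0"}}

```text
time: 6.53
tool_pos: [0.5179, 0.169, 0.1894]
ee_rot: [-3.141, -0.005, -0.211]
wrist_force: [-0.3, -0.6, -0.6]
width: 0.0005
```

```bash
cat >> h.py <<'E'
ORG=np.array([.5206,-.0157]);JY=-.21
def target(jx,jy,z,yaw_rel):
    "print shift from now in tool axes (cm) and turn"
    o=robot.get_obs();y=o['ee_rot'][2];c,s=np.cos(JY),np.sin(JY)
    w=ORG+np.array([c*jx-s*jy,s*jx+c*jy]);d=w-o['tool_pos'][:2]
    print('world',w.round(4),'shift cm',(100*np.array([np.cos(y)*d[0]+np.sin(y)*d[1],np.sin(y)*d[0]-np.cos(y)*d[1],o['tool_pos'][2]-z])).round(2),'turn',round(y-(JY+yaw_rel),3))
def lever_pt(piv_y,th,off,r=.085):
    return .037+r*np.cos(th)+off*np.sin(th), piv_y+r*np.sin(th)-off*np.cos(th)
E
python3 - <<'E'
from h import *
p,D=snapshot('top');m=measure('top',p,D);c,s=np.cos(JY),np.sin(JY);Ri=np.array([[c,s],[-s,c]])
r=m['board'][0];print('board jig',Ri@(np.array(r[0])-ORG*1000),r[1:],m['board'][1])
for r,h,_ in m['red']:
    q=Ri@(np.array(r[0])-ORG*1000);print('red',q,np.arctan2(q[1]-(80 if q[1]>0 else -80),q[0]-37))
x=lever_pt(-.08,-.125,.032);print(x);target(*x,.2,-.125)
E
```

```text
board jig [-41.86527096  -0.92224697] ((300.965576171875, 100.26812744140625), 77.89103698730469) 0.03722421686448554
red [115.13840032  63.23584185] -0.21134067254659583
red [116.17640056 -90.00503885] -0.12569768633816067
(np.float64(0.11734721024616568), np.float64(-0.12234767768908289))
world [ 0.6099 -0.1598] shift cm [15.99 30.18 -1.34] turn 0.124
```

{"fn": "servo_tool", "kwargs": {"series": "1 16 30.2 0 0.12; 1 16 30.2 0 0.12; 1 16 30.2 0 0.12; 1 16 30.2 0 0.12; 1 16 30.2 0 0.12; 1 16 30.2 0 0.12; 1 16 30.2 0 0.12; 1 16 30.2 0 0.12; 1 16 30.2 0 0.12; 1 16 30.2 0 0.12; 1 16 30.2 0 0.12; 1 16 30.2 0 0.12"}}

```text
time: 7.58
tool_pos: [0.6092, -0.1576, 0.185]
ee_rot: [-3.141, 0.003, -0.329]
wrist_force: [0.1, 0.4, 0.6]
width: 0.0002
```

Run:
```python
from h import *
o=robot.get_obs();print(o['tool_pos'],o['ee_rot'],o['joint_positions'])
x=lever_pt(-.08,-.125,.032);target(*x,.04,-.125)
```

```text
[ 0.60917488 -0.15762708  0.1850088 ] [-3.14111007  0.00322181 -0.32885687] [-3.43516969e-01  2.71410127e-01  1.19785229e+00  4.37702851e-04
  1.67555876e+00  1.55618207e+00]
world [ 0.6099 -0.1598] shift cm [ 0.14  0.19 14.5 ] turn 0.006
```

{"fn": "servo_tool", "kwargs": {"series": "1 0.1 0.2 4 0; 1 0.1 0.2 8 0; 1 0.1 0.2 12 0; 1 0.1 0.2 14.5 0; 1 0.1 0.2 14.5 0; 1 0.1 0.2 14.5 0"}}

```text
time: 8.08
tool_pos: [0.609, -0.1592, 0.0401]
ee_rot: [-3.141, 0.004, -0.328]
wrist_force: [0.2, -0.1, -0.3]
width: 0.0007
```

```bash
cat >> h.py <<'E'
def sweep(piv_y,ths,off,r=.085):
    o=robot.get_obs();y=o['ee_rot'][2];c,s=np.cos(JY),np.sin(JY)
    print(o['tool_pos'],o['wrist_force'])
    for th in ths:
        jx,jy=lever_pt(piv_y,th,off,r);w=ORG+np.array([c*jx-s*jy,s*jx+c*jy]);d=100*(w-o['tool_pos'][:2])
        print('%.2f: 1 %.1f %.1f 0 %.2f'%(th,np.cos(y)*d[0]+np.sin(y)*d[1],np.sin(y)*d[0]-np.cos(y)*d[1],y-JY-th))
E
python3 - <<'E'
from h import *
snapshot('top')
sweep(-.08,np.arange(-.12,1.06,.07),.0215)
E
```

```text
[ 0.61095982 -0.16023936  0.04286214] [-0.01725684  0.71601735  0.71024907]
-0.12: 1 -0.1 -1.1 0 0.00
-0.05: 1 0.0 -1.7 0 -0.07
0.02: 1 0.1 -2.3 0 -0.14
0.09: 1 0.2 -2.9 0 -0.21
0.16: 1 0.2 -3.5 0 -0.28
0.23: 1 0.1 -4.1 0 -0.35
0.30: 1 0.0 -4.7 0 -0.42
0.37: 1 -0.1 -5.3 0 -0.49
0.44: 1 -0.2 -5.9 0 -0.56
0.51: 1 -0.5 -6.5 0 -0.63
0.58: 1 -0.7 -7.1 0 -0.70
0.65: 1 -1.0 -7.6 0 -0.77
0.72: 1 -1.3 -8.1 0 -0.84
0.79: 1 -1.7 -8.6 0 -0.91
0.86: 1 -2.1 -9.1 0 -0.98
0.93: 1 -2.5 -9.6 0 -1.05
1.00: 1 -2.9 -10.0 0 -1.12
```

{"fn": "servo_tool", "kwargs": {"series": "1 -0.1 -1.1 0 0; 1 0 -1.7 0 -0.07; 1 0.1 -2.3 0 -0.14; 1 0.2 -2.9 0 -0.21; 1 0.2 -3.5 0 -0.28; 1 0.1 -4.1 0 -0.35; 1 0 -4.7 0 -0.42; 1 -0.1 -5.3 0 -0.49; 1 -0.2 -5.9 0 -0.56; 1 -0.5 -6.5 0 -0.63; 1 -0.7 -7.1 0 -0.7; 1 -1 -7.6 0 -0.77; 1 -1.3 -8.1 0 -0.84; 1 -1.7 -8.6 0 -0.91; 1 -2.1 -9.1 0 -0.98; 1 -2.5 -9.6 0 -1.05; 1 -2.9 -10 0 -1.12; 1 -2.9 -10 0 -1.12; 1 -2.9 -10 0 -1.12"}}

```text
time: 9.72
tool_pos: [0.6174, -0.057, 0.0447]
ee_rot: [3.137, -0.004, 0.789]
wrist_force: [0.8, -0.7, 0.5]
width: 0.0004
```

Run:
```python
from h import *
p,D=snapshot('top');cv2.imwrite('pics/t3.png',cv2.resize(p[195:370,205:465,::-1],None,fx=3,fy=3))
print(robot.get_obs()['ee_rot'])
sweep(-.08,[.93,1,1.07,1.14],.0215)
```

```text
[ 3.13748926e+00 -3.03337836e-03  7.88714089e-01]
[ 0.61719436 -0.05720939  0.04417829] [1.51896319 0.01591413 1.08560046]
0.93: 1 -0.3 0.4 0 0.07
1.00: 1 -0.1 -0.2 0 -0.00
1.07: 1 0.0 -0.8 0 -0.07
1.14: 1 0.1 -1.4 0 -0.14
```

View pics/t3.png

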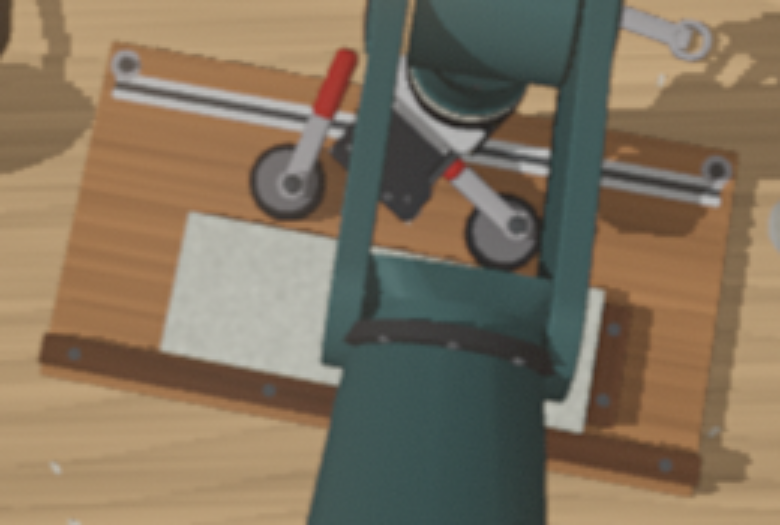

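Lever a is at roughly 1.0 rad, with its white bar running from (518,225) to (450,165). I'll bring it to light contact, then go to lever b.

{"fn": "servo_tool", "kwargs": {"series": "1 0 -0.5 0 -0.03; 1 0 -0.8 0 -0.07; 1 0.1 -1.1 0 -0.1; 1 0.1 -1.4 0 -0.14; 1 0.1 -1.4 0 -0.14; 1 0.1 -1.4 0 -0.14"}}

```text
time: 10.27
tool_pos: [0.6095, -0.0475, 0.0437]
ee_rot: [3.134, -0.004, 0.928]
wrist_force: [5.1, -0.9, 0.2]
width: 0.0005
```

{"fn": "servo_tool", "kwargs": {"series": "1 0 1 0 0; 1 0 2 0 0; 1 0 2 -4 0; 1 0 2 -8 0; 1 0 2 -10 0; 1 0 2 -10 0; 1 0 2 -10 0"}}

```text
time: 10.85
tool_pos: [0.6234, -0.0595, 0.1433]
ee_rot: [3.139, -0.001, 0.929]
wrist_force: [0.3, 0.1, -0.2]
width: 0.0002
```

Run:
```python
from h import *
x=lever_pt(.08,-.21,.034);print(x);target(*x,.14,-.21);print(robot.get_obs()['joint_positions'])
```

```text
(np.float64(0.11304499115678524), np.float64(0.029027857412460494))
world [ 0.6372 -0.0109] shift cm [ 4.72 -1.81  0.33] turn 1.349
[-1.85715862e-01  2.72686951e-01  1.27898583e+00 -3.46069409e-06
  1.58676232e+00  4.56202868e-01]
```

{"fn": "servo_tool", "kwargs": {"series": "1 4.7 -1.8 0 1.35; 1 4.7 -1.8 0 1.35; 1 4.7 -1.8 0 1.35; 1 4.7 -1.8 0 1.35; 1 4.7 -1.8 0 1.35; 1 4.7 -1.8 0 1.35; 1 4.7 -1.8 0 1.35; 1 4.7 -1.8 0 1.35; 1 4.7 -1.8 0 1.35; 1 4.7 -1.8 0 1.35; 1 4.7 -1.8 0 1.35; 1 4.7 -1.8 0 1.35; 1 4.7 -1.8 0 1.35; 1 4.7 -1.8 0 1.35"}}

```text
time: 12.02
tool_pos: [0.6352, -0.0105, 0.1397]
ee_rot: [3.141, 0.003, -0.418]
wrist_force: [0.0, 0.7, 0.0]
width: 0.0004
```

{"fn": "servo_tool", "kwargs": {"series": "1 0 0 3 0; 1 0 0 6 0; 1 0 0 9 0; 1 0 0 10.2 0; 1 0 0 10.2 0; 1 0 0 10.2 0"}}

```text
time: 12.52
tool_pos: [0.6356, -0.0105, 0.0392]
ee_rot: [3.141, 0.001, -0.42]
wrist_force: [0.1, -0.6, 0.3]
width: 0.0005
```

Run:
```python
from h import *
snapshot('top');print(robot.get_obs()['ee_rot'])
sweep(.08,np.arange(-.21,1.12,.075),.0215)
```

```text
[-3.14098706e+00 -2.18105327e-03 -4.19805487e-01]
[ 0.63688127 -0.01061544  0.04099898] [0.09625383 0.48774533 1.015159  ]
-0.21: 1 0.0 -1.2 0 0.00
-0.14: 1 0.2 -1.9 0 -0.07
-0.06: 1 0.3 -2.5 0 -0.15
0.01: 1 0.3 -3.2 0 -0.22
0.09: 1 0.3 -3.8 0 -0.30
0.16: 1 0.2 -4.5 0 -0.37
0.24: 1 0.1 -5.2 0 -0.45
0.31: 1 -0.0 -5.8 0 -0.52
0.39: 1 -0.2 -6.4 0 -0.60
0.46: 1 -0.5 -7.0 0 -0.67
0.54: 1 -0.8 -7.6 0 -0.75
0.61: 1 -1.1 -8.2 0 -0.82
0.69: 1 -1.5 -8.7 0 -0.90
0.76: 1 -1.9 -9.2 0 -0.97
0.84: 1 -2.4 -9.7 0 -1.05
0.91: 1 -2.9 -10.1 0 -1.12
0.99: 1 -3.4 -10.5 0 -1.20
1.06: 1 -3.9 -10.9 0 -1.27
```

{"fn": "servo_tool", "kwargs": {"series": "1 0 -1.2 0 0; 1 0.2 -1.9 0 -0.07; 1 0.3 -2.5 0 -0.15; 1 0.3 -3.2 0 -0.22; 1 0.3 -3.8 0 -0.3; 1 0.2 -4.5 0 -0.37; 1 0.1 -5.2 0 -0.45; 1 0 -5.8 0 -0.52; 1 -0.2 -6.4 0 -0.6; 1 -0.5 -7 0 -0.67; 1 -0.8 -7.6 0 -0.75; 1 -1.1 -8.2 0 -0.82; 1 -1.5 -8.7 0 -0.9; 1 -1.9 -9.2 0 -0.97; 1 -2.4 -9.7 0 -1.05; 1 -2.9 -10.1 0 -1.12; 1 -3.4 -10.5 0 -1.2; 1 -3.9 -10.9 0 -1.27; 1 -3.9 -10.9 0 -1.27; 1 -3.9 -10.9 0 -1.27"}}

```text
time: 14.23
tool_pos: [0.6462, 0.106, 0.0418]
ee_rot: [3.139, -0.003, 0.849]
wrist_force: [-0.9, -0.2, 0.6]
width: 0.0002
```

Run:
```python
from h import *
print(robot.get_obs()['ee_rot'])
sweep(.08,[1.06,1.11,1.16,1.21,1.26,1.31,1.36,1.4,1.45],.0215)
```

```text
[ 3.13904962 -0.0032361   0.84894867]
[0.64615754 0.10598364 0.04176322] [-0.88222612 -0.24897453  0.64146453]
1.06: 1 -0.1 0.1 0 -0.00
1.11: 1 -0.0 -0.4 0 -0.05
1.16: 1 0.0 -0.8 0 -0.10
1.21: 1 0.1 -1.2 0 -0.15
1.26: 1 0.1 -1.7 0 -0.20
1.31: 1 0.1 -2.1 0 -0.25
1.36: 1 0.1 -2.5 0 -0.30
1.40: 1 0.1 -2.9 0 -0.34
1.45: 1 0.0 -3.3 0 -0.39
```

{"fn": "servo_tool", "kwargs": {"series": "1 0 -0.4 0 -0.05; 1 0 -0.8 0 -0.1; 1 0.1 -1.2 0 -0.15; 1 0.1 -1.2 0 -0.15; 1 0.1 -1.2 0 -0.15"}}

```text
time: 14.65
tool_pos: [0.6399, 0.1131, 0.0416]
ee_rot: [3.134, -0.004, 0.998]
wrist_force: [5.1, -1.5, -0.5]
width: 0.0006
```

{"fn": "servo_tool", "kwargs": {"series": "1 0 -0.4 0 -0.05; 1 0 -0.8 0 -0.1; 1 0 -0.8 0 -0.1; 1 0 -0.8 0 -0.1"}}

```text
time: 14.98
tool_pos: [0.6372, 0.1168, 0.0418]
ee_rot: [3.125, -0.007, 1.097]
wrist_force: [13.4, -2.8, -6.7]
width: 0.0006
```

Run:
```python
from h import *
p,D=snapshot('scene');cv2.imwrite('pics/s4.png',cv2.resize(p[140:310,180:420,::-1],None,fx=3,fy=3))
print(robot.get_obs()['ee_rot'])
sweep(.08,[1.26,1.31,1.36,1.4,1.45],.0215)
```

```text
[ 3.12541335 -0.00711102  1.09654533]
[0.63721092 0.11676404 0.04183714] [14.17883016 -2.34657379 -6.4035277 ]
1.26: 1 -0.0 -0.3 0 0.05
1.31: 1 0.1 -0.7 0 -0.00
1.36: 1 0.2 -1.1 0 -0.05
1.40: 1 0.2 -1.5 0 -0.09
1.45: 1 0.3 -1.9 0 -0.14
```

View pics/s4.png

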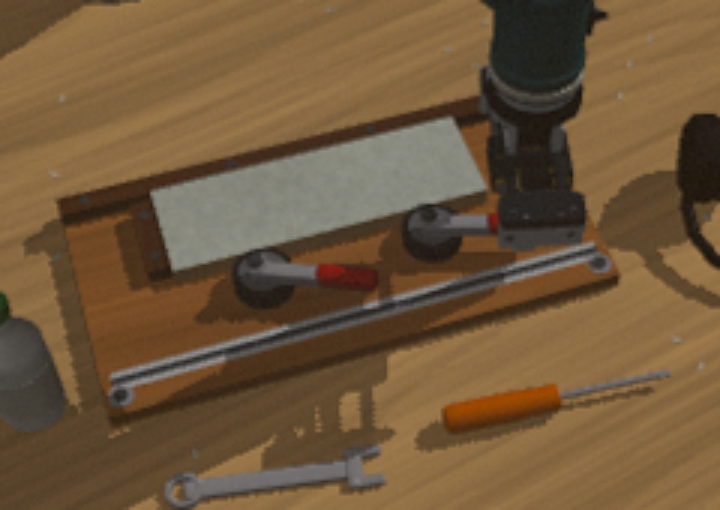

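Lever b bears on the board (14 N) at about 1.22 rad, and lever a is just short of lock. I'll push b a little further.

{"fn": "servo_tool", "kwargs": {"series": "1 0 -0.3 0 0; 1 0.1 -0.5 0 0; 1 0.1 -0.7 0 0; 1 0.1 -0.7 0 0; 1 0.1 -0.7 0 0"}}

```text
time: 15.45
tool_pos: [0.6354, 0.1183, 0.042]
ee_rot: [3.116, -0.008, 1.095]
wrist_force: [23.0, -7.2, -10.5]
width: 0.0004
```

Run:
```python
from h import *
sweep(.08,[1.26,1.31,1.36,1.4,1.45],.0215)
```

```text
[0.6354428  0.11825963 0.04204883] [ 22.9836807   -7.16742793 -10.53585872]
1.26: 1 -0.1 -0.1 0 0.05
1.31: 1 0.0 -0.5 0 -0.00
1.36: 1 0.1 -0.9 0 -0.05
1.40: 1 0.2 -1.3 0 -0.09
1.45: 1 0.2 -1.7 0 -0.14
```

{"fn": "servo_tool", "kwargs": {"series": "1 0 0.8 0 0; 1 0 2.5 0 0; 1 0 2.5 -4 0; 1 0 2.5 -8 0; 1 0 2.5 -10 0; 1 0 2.5 -10 0; 1 0 2.5 -10 0"}}

```text
time: 16.03
tool_pos: [0.6477, 0.111, 0.1425]
ee_rot: [3.137, -0.003, 1.099]
wrist_force: [0.1, 0.1, -0.2]
width: 0.0004
```

Run:
```python
from h import *
x=lever_pt(-.08,1.12,.038);target(*x,.14,1.12)
```

```text
world [ 0.6223 -0.0579] shift cm [-16.2    5.42   0.25] turn 0.189
```

{"fn": "servo_tool", "kwargs": {"series": "1 -16.2 5.4 0 0.19; 1 -16.2 5.4 0 0.19; 1 -16.2 5.4 0 0.19; 1 -16.2 5.4 0 0.19; 1 -16.2 5.4 0 0.19; 1 -16.2 5.4 0 0.19; 1 -16.2 5.4 0 0.19; 1 -16.2 5.4 0 0.19; 1 -16.2 5.4 4 0.19; 1 -16.2 5.4 8 0.19; 1 -16.2 5.4 10.2 0.19; 1 -16.2 5.4 10.2 0.19; 1 -16.2 5.4 10.2 0.19"}}

```text
time: 17.12
tool_pos: [0.6197, -0.0562, 0.0358]
ee_rot: [-3.138, 0.002, 0.912]
wrist_force: [0.4, -0.6, -0.4]
width: 0.0004
```

Run:
```python
from h import *
snapshot('top');print(robot.get_obs()['ee_rot'])
sweep(-.08,[1.06,1.12,1.16,1.21,1.26,1.31],.0215)
```

```text
[ 3.14083421e+00 -5.77851583e-04  9.11624630e-01]
[ 0.6214693  -0.05688167  0.03829649] [0.5614186  0.28633587 0.48819893]
1.06: 1 -0.2 -1.0 0 0.06
1.12: 1 -0.0 -1.5 0 0.00
1.16: 1 0.1 -1.9 0 -0.04
1.21: 1 0.1 -2.3 0 -0.09
1.26: 1 0.2 -2.7 0 -0.14
1.31: 1 0.2 -3.2 0 -0.19
```

{"fn": "servo_tool", "kwargs": {"series": "1 0 -0.6 -0.2 0; 1 0 -1.2 -0.2 0; 1 0 -1.6 -0.2 -0.02; 1 0.1 -2 -0.2 -0.05; 1 0.1 -2.3 -0.2 -0.09; 1 0.1 -2.6 -0.2 -0.12; 1 0.2 -2.8 -0.2 -0.15; 1 0.2 -2.8 -0.2 -0.15; 1 0.2 -2.8 -0.2 -0.15"}}

```text
time: 17.92
tool_pos: [0.6051, -0.0421, 0.0424]
ee_rot: [3.126, -0.002, 1.06]
wrist_force: [9.5, -5.2, -4.7]
width: 0.0005
```

Run:
```python
from h import *
print(robot.get_obs()['ee_rot'])
sweep(-.08,[1.16,1.21,1.26,1.31],.0215)
```

```text
[ 3.12645342e+00 -1.87601536e-03  1.05997286e+00]
[ 0.60506425 -0.04207941  0.04239933] [ 9.50490032 -5.20555268 -4.67279269]
1.16: 1 -0.2 0.3 0 0.11
1.21: 1 -0.0 -0.1 0 0.06
1.26: 1 0.1 -0.5 0 0.01
1.31: 1 0.2 -0.9 0 -0.04
```

{"fn": "servo_tool", "kwargs": {"series": "1 0 -0.3 0 0; 1 0.1 -0.6 0 0; 1 0.1 -0.9 0 0; 1 0.1 -0.9 0 0; 1 0.1 -0.9 0 0"}}

```text
time: 18.33
tool_pos: [0.6013, -0.0392, 0.0426]
ee_rot: [3.117, -0.002, 1.059]
wrist_force: [17.6, -9.8, -10.6]
width: 0.0002
```

Run:
```python
from h import *
print(robot.get_obs()['wrist_force'])
sweep(-.08,[1.21,1.26,1.31],.0215)
```

```text
[ 17.64208604  -9.81594562 -10.63780464]
[ 0.60134341 -0.03915601  0.04259726] [ 17.64208604  -9.81594562 -10.63780464]
1.21: 1 -0.1 0.4 0 0.06
1.26: 1 0.0 -0.1 0 0.01
1.31: 1 0.1 -0.5 0 -0.04
```

{"fn": "servo_tool", "kwargs": {"series": "1 0 -0.2 0 0; 1 0 -0.3 0 0; 1 0 -0.3 0 0; 1 0 0.8 0 0; 1 0 2.5 0 0; 1 0 2.5 -4 0; 1 0 2.5 -8 0; 1 0 2.5 -10 0; 1 0 2.5 -10 0; 1 0 2.5 -10 0"}}

```text
time: 19.17
tool_pos: [0.6154, -0.0464, 0.1427]
ee_rot: [3.136, -0.002, 1.061]
wrist_force: [0.3, 0.1, -0.2]
width: 0.0005
```

Run:
```python
from h import *
x=lever_pt(.08,1.25,.038);target(*x,.14,1.25)
```

```text
world [0.6493 0.1089] shift cm [15.2  -4.63  0.27] turn 0.021
```

Now I'll recheck b's tightness with a second push, since seating a may have eased it.

{"fn": "servo_tool", "kwargs": {"series": "1 15.2 -4.6 0 0; 1 15.2 -4.6 0 0; 1 15.2 -4.6 0 0; 1 15.2 -4.6 0 0; 1 15.2 -4.6 0 0; 1 15.2 -4.6 0 0; 1 15.2 -4.6 0 0; 1 15.2 -4.6 4 0; 1 15.2 -4.6 8 0; 1 15.2 -4.6 10 0; 1 15.2 -4.6 10 0; 1 15.2 -4.6 10 0"}}

```text
time: 20.17
tool_pos: [0.647, 0.1068, 0.0377]
ee_rot: [-3.138, 0.003, 1.058]
wrist_force: [0.4, 0.3, -0.1]
width: 0.0004
```

Run:
```python
from h import *
snapshot('top');print(robot.get_obs()['ee_rot'])
sweep(.08,[1.16,1.21,1.26,1.31],.0215)
```

```text
[ 3.14075327e+00 -1.93498261e-04  1.05801701e+00]
[0.64888243 0.10733481 0.04033026] [0.92513386 0.41933762 1.00570037]
1.16: 1 -0.1 -0.9 0 0.11
1.21: 1 0.1 -1.4 0 0.06
1.26: 1 0.2 -1.8 0 0.01
1.31: 1 0.3 -2.2 0 -0.04
```

{"fn": "servo_tool", "kwargs": {"series": "1 0 -0.6 0 0; 1 0.1 -1.2 0 0; 1 0.2 -1.6 0 0; 1 0.2 -1.9 0 -0.02; 1 0.2 -2.2 0 -0.04; 1 0.2 -2.5 0 -0.04; 1 0.2 -2.7 0 -0.04; 1 0.2 -2.7 0 -0.04; 1 0.2 -2.7 0 -0.04"}}

```text
time: 20.97
tool_pos: [0.6361, 0.1195, 0.0426]
ee_rot: [3.117, -0.005, 1.098]
wrist_force: [21.2, -8.0, -8.2]
width: 0.0002
```

Run:
```python
from h import *
sweep(.08,[1.21,1.26,1.31],.0215)
```

```text
[0.63608015 0.11950564 0.04262439] [21.24136715 -7.98998106 -8.15123089]
1.21: 1 -0.4 0.3 0 0.10
1.26: 1 -0.2 -0.1 0 0.05
1.31: 1 -0.1 -0.5 0 -0.00
```

b is still firm: 22.7 N at about the same angle. I'll retreat clear and take a final look.

{"fn": "servo_tool", "kwargs": {"series": "1 0 0.8 0 0; 1 0 3 0 0; 1 0 3 -4 0; 1 0 3 -8 0; 1 0 3 -12 0; 1 0 3 -16 0; 1 0 3 -18 0; 1 0 3 -18 0; 1 -4 0 -18 0; 1 -8 -4 -18 0; 1 0 3 -18 0; 1 0 3 -18 0; 1 0 3 -18 0; 1 0 3 -18 0"}}

```text
time: 22.13
tool_pos: [0.6519, 0.1108, 0.2152]
ee_rot: [-3.136, 0.003, 1.101]
wrist_force: [0.1, -0.1, -0.4]
width: 0.0004
```

Run:
```python
from h import *
c,s=np.cos(JY),np.sin(JY);Ri=np.array([[c,s],[-s,c]])
for n in('top','scene'):
    p,D=snapshot(n);m=measure(n,p,D)
    a=p[195:370,205:465] if n=='top' else p[140:310,180:420]
    cv2.imwrite(f'pics/{n}5.png',cv2.resize(a[...,::-1],None,fx=3,fy=3))
    r=m['board'][0];print(n,'board jig',Ri@(np.array(r[0])-ORG*1000),r[1:],m['board'][1])
    for r,h,ar in m['red']:
        q=Ri@(np.array(r[0])-ORG*1000);print('red',q,np.arctan2(q[1]-(80 if q[1]>50 else -80),q[0]-37),ar)
o=robot.get_obs();print(o['time'],o['tool_pos'],o['wrist_force'])
```

```text
top board jig [-44.28738262 -35.26616003] ((232.30410766601562, 102.7166519165039), 78.16311645507812) 0.03718864577067597
red [ 60.99008366 156.65890807] 1.2675053678069597 108
red [61.03331198  2.10787117] 1.2860463696133664 61
scene board jig [-42.3267847    0.95492994] ((299.28997802734375, 100.09639739990234), 77.9033203125) 0.035390069482028164
red [ 68.88362987 156.24149185] 1.1747056841065857 81
red [66.37435561 -2.96566636] 1.2065006467667516 83
22.2333 [0.6524619  0.11035708 0.2190353 ] [0.14191165 0.43515876 0.48081073]
```

View pics/scene5.png

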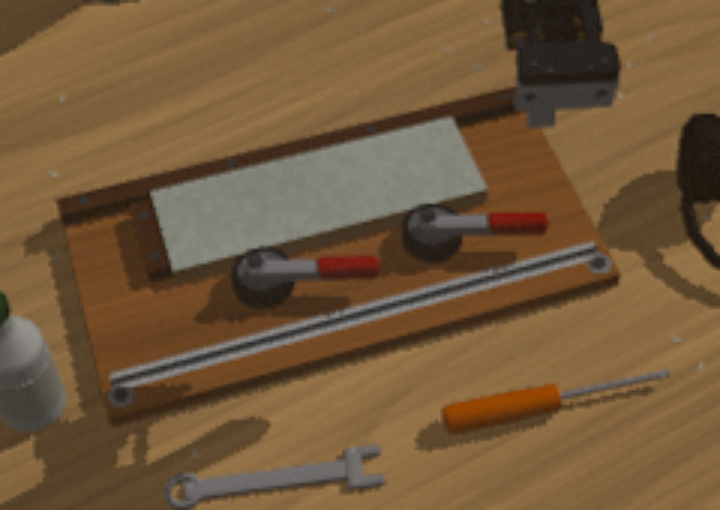

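Both levers lie nearly parallel to the board, at about 1.27 rad. The board sits against the stop and fence, the bystanders haven't moved, and the gripper is clear. Handing in.

```bash
python3 -c "
from bench import robot
print(robot.close_job())"
```

```text
the job is handed in; nothing more can be done
None
```

The board is against the end stop and both cam clamps are locked on it. I handed the job in at about 22 s with the gripper raised clear; the hand-in gives no verdict.

**What I did:** I pushed the board about 43 mm along the jig with closed fingers until the force rose to 14 N against the stop. I then turned lever a to light contact, locked lever b, locked lever a, and pushed b once more as a check.

**Last checks:**
- **Levers:** Measured after release, the top view puts them at about 1.27 (b) and 1.29 rad (a), and the scene view at 1.17 and 1.21. I trust the top view more, because the finger positions during the push gave about 1.25. The levers took about 20 N or more (a) and 23 N (b) to push. The second push on b met the same force at the same angle, so seating a had not loosened it.
- **Board along the jig:** It measured y = -0.9 mm (top view, after the push) and +1.0 mm (scene view, at the end). Both are within the 3 mm allowed.
- **Board against the fence:** The raw scene reading was x = -42.3 mm, just outside the limit. Corrected for that camera's offset of about 2.3 mm, it is near -44.6 mm, which agrees with the top view's -44.3 mm. The measured angle was square with the jig to within about 0.005 rad.
- **Failed check:** The final top-view length of the board (232 mm) and its y value were wrong because the arm hid part of the board, so I ignored them.
- **Bystanders:** The tools, the glue bottle and the visible part of the ear defenders showed no movement in the last picture.

The cam forces on the board were not measured directly. I judged them firm from the lever forces and angles.

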